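Gauge a turned handle on a sprung plunger

ROBOT

A 7-joint arm with a two-finger parallel gripper is mounted at the origin on the work surface. World frame = base frame: x ahead of the robot, y to its left, z up, the work surface at z = 0. Lengths are in m, angles in rad, forces in N, time in s.
With the tool pointing down it reaches from about 0.425 to 0.875 m from the base axis. Payload 8.4 kg.
Tool frame: the origin (TCP) lies between the finger pads; the fingertips stand 11 mm ahead of it and the grasp point (between the pads) lies 8 mm behind it; z points along the fingers, x is the direction in which the jaws open and shut, and the axes are right-handed (so a half turn about z gives the same grasp; the last joint's range is limited). The gripper opens to 87 mm and grips with 3 to 60 N. Pads are 19 mm wide; open, the fingers measure 117 mm over their backs; the gripper's body (75 mm by 190 mm) begins 51 mm behind the grasp point.
Start: joints at [1.072, 0.333, 0.04, 1.465, -0.013, 1.343, -0.059], TCP at [0.253, -0.599, 0.234] pointing down, gripper open.
Joint ranges: [-2.58, 2.58], [-0.38, 2.09], [-1.3, 1.39], [0.25, 2.4], [-1.5, 4.64], [0.08, 2.09], [-2.65, 2.65]. Speed limits (rad/s): [2.22, 2.22, 2.79, 2.79, 3.14, 3.14, 3.14].

INTERFACE

Orientations are given as a rotation vector (axis times angle).
In Python, from bench import arm, capture, camera_info, cut_out, place_of gives the robot as it stands.
- The arm moves only by the tool arm_command, never from a script. Its argument "plan" is a list of rows, each an object with "offset": the shift along the tool's x, y, z in cm, a list of three; "yaw": the turn about the tool's z in rad. In form: [{"offset": [dx, dy, dz], "yaw": yaw}, ...]. A call has 1 to 20 rows; each row shifts and turns the commanded pose from where the row before left it, along the tool's axes as they then stand; what a row does not reach is not made up. A row lasts 1/12 s, in which the tool goes at most 41.7 mm and 7.16 degrees, less where a joint would pass 70% of its speed; a pose out of reach is approached as far as the arm can. A call with a gripper value outside its range is refused whole. "grip" is the finger opening in cm, from 0 to 8.7, set as the call begins (left out, the last holds). The fingers move at their own pace and stop on an object; "newtons" is the grip in N (left out, the last holds). Time passes only in rows, so rows that do not move let the fingers close. It gives the time, the measured TCP pose, the force and the opening at its end, in the units of the state.
- arm.read_state(): the state, without advancing time (a new reading comes with each control period).
- capture(name): name is "side" or "top"; returns (picture, depth): 384x512x3 uint8, red, green, blue; 384x512 float32, m along the optical axis (not along the pixel's ray), 0 where there is no reading.
- camera_info(name): a dict with "vertical_fov" (degrees; the focal length in pixels is half the picture's height over the tangent of half this angle, whatever the lens; pixels are square), "cx", "cy" (the principal point, pixels), "dist_coeffs" ([k1, k2, p1, p2, k3] as OpenCV has them; the pictures are not rectified), "R" (3x3) and "t" (3): a world point X has camera coordinates R X + t. Camera axes: x right, y down, z forward; pixel columns grow to the right and rows downward; lengths in m; the calibration is good to about 2 mm. A picture is of the moment at which its call begins. camera_info takes no time and is no camera call.
- arm.hand_in(): hands the job in, once; it reports no verdict.
Trained networks look in the newest picture that a camera, given by its name, has taken for a name from the list of things; names that differ only in an ending like _2 or _b are one class to them, and where a whole thing is asked for, a point or a joint stands for the part that bears it (a point fixed in the world has none). Each returns a list of dicts, best first, with "p" (0 to 1); they miss things now and then, are a little off and sometimes report something else, mostly with a low value. They report only what shows in the picture. A call takes as long as a camera call. They do not tell look-alikes from the thing itself.
- cut_out(target, camera): "mask" (384x512 bool, what is visible of it) and "bbox" ([centre column, centre row, width, height] in pixels, round what is visible of it).
- place_of(target, camera): "point" ([column, row] in pixels: a listed point, or the origin of a listed thing).
The state is a dict: "clock": time; "qpos": joint angles; "joint_vel": joint speeds; "tau": joint torques, N m; "ee_pos": TCP position; "orientation": TCP orientation; "contact_force": force on the tool from outside, world axes, zero at the start; "ft_torque": the same for the moment, N m; "finger_gap": finger opening in m.
Only numpy, scipy, OpenCV 4.12 (cv2) and the standard library are available. Lean on these libraries where they do the work, as an engineer would, in place of code of your own. Each camera call takes 0.05 s, during which the arm holds its last target.

TASK

Check the pale wooden handle in the gauging jig: first slide the blue guide by its black grip until its wide hole is centred over the brass plunger (white lines meeting the red lines). Then put the handle, foot down, through that hole and press it down on the sprung plunger until its foot sits flat on the steel stop ring, with a firm but moderate push. Finish while still holding it pressed against the ring, never letting go, and leave the other two handles, the amber jar and the wood offcut where they stand.

Things in the scene. Friction and masses are not known exactly. Their poses are not given: they have to be found in the camera images.
- jig: grey gauging jig fixed to the bench. Base 140 (jig x) x 320 (jig y, from -170 to +150) x 25 high, with a dial on a lug at its +x side (40 high). Two aluminium rails along jig y at x = -53 and +53, each 14 wide, tops 67 above the bench, with red lines across them at jig y = 0. Origin on the bench directly under the plunger; its yaw (within 0.3 of 0) gives the direction of the rails (jig y, roughly world +y)
- stop: steel stop ring on the jig's base round the plunger, outside diameter 54, inside 19, top face 35 above the bench; the hard stop. Origin at the centre of its underside, 25 above the bench
- stop_top (a point): centre of the stop ring's top face, on the plunger's axis, 35 above the bench; z up, axes as the jig's. Does not move with the plunger
- plunger (a joint): depth in m by which the brass plunger (15 diameter, flat top) is pressed down: 0 at rest, when its top stands 12 mm above the ring (47 above the bench); 0.012 when flush with the ring, which is when the handle meets the ring. Sprung: 3 N to start it, 400 N/m more, 7.8 N when flush; it lifts the handle again if let go
- guide (a joint): position in m of the blue guide plate along jig +y, 0 to 0.10; starts at 0 to 0.03. At 0.070 its wide hole is centred over the plunger (white lines on the plate at the wide hole meet the red lines on the rails); within 4 mm of that is right. Stays where left, moves with about 3 N
- guide_grip (a point): centre of the top of the black grip on the guide, 107 above the bench. The grip is a block 28 (jig x) x 20 (jig y), 40 high, standing on the plate, which lies 55 to 67 above the bench and measures 90 (x) x 200 (y); axes as the jig's. The wide hole's centre is 75 farther along jig +y
- wide_hole (a point): centre of the guide's wide hole (36 diameter, chamfered by 3 at the top) at the plate's top face, 67 above the bench; axes as the jig's. A narrow hole (22 diameter, too small) lies 70 farther along jig +y
- handle: the pale wooden turned handle, standing upright on its foot on the bench, 130 high: foot a 28 diameter cylinder up to 45, belly 34 diameter at 68, then a 26 diameter cylinder from 92 to 126 (grip here) and a slightly rounded top; about 65 g. Origin at the centre of its foot, z up along it
- handle_dark: dark brown turned handle, same shape as the pale one; bystander, origin at the centre of its foot
- handle_red: dark red turned handle, same shape as the pale one; bystander, origin at the centre of its foot
- wax_jar: amber glass jar with steel lid, 64 across, 60 high; bystander, origin at the centre of its underside
- offcut: pale wood block 60 x 45 x 35 high; bystander, origin at the centre of its underside
There are look-alikes about, which are no part of the job. There is more than one size of the handle; the job needs the middle-sized.

How it is judged:
On the way, in this order (a step that is already met when the one before it is completed fails the run):
1. the guide's wide hole is set over the plunger (within 4 mm) before the handle goes in (value of joint guide between 0.066 and 0.074 m and value of joint plunger below 0.002 m), for 0.3 s.
2. the handle is through the wide hole and pressed onto the stop ring (horizontal distance between handle and stop_top below 0.006 m and z of handle in the frame of stop_top below 0.002 m and angle between handle's own z axis and vertical below 0.12 rad and value of joint plunger above 0.0105 m and contact force between handle and stop between 1.5 and 50 N and contact force between the fingers and handle above 2 N), for 0.3 s.
At the end, for the whole second after the job is handed in: guide within 4 mm of 0.070; handle upright (0.12 rad), within 6 mm of the plunger axis, foot within 2 mm of the stop ring, plunger pressed over 10.5 mm, handle pressing on the ring itself with 1.5 to 50 N, fingers still holding or pushing it, all at rest (all of step 2 and value of joint guide between 0.066 and 0.074 m and linear speed of handle below 0.02 m/s); the arm keeps its last pose, push and grip.
It fails at once if one of the other two handles is knocked over or shifted by more than 30 mm (distance of any of handle_dark, handle_red from where it was at the start of the episode above 0.03 m or angle between any of handle_dark, handle_red's own z axis and vertical above 0.5 rad).
It fails at once if the jar or the offcut is shifted by more than 30 mm (distance of any of wax_jar, offcut from where it was at the start of the episode above 0.03 m).
It also fails if it takes over 64 s, if anything falls off the work surface, if the arm or the gripper's body presses on something with over 40 N, if the wrist force passes 120 N, or if a joint passes its speed limit or range.

## Working session

There is one attempt and no reset: what is moved stays moved. The work goes in short steps, Python scripts to look and compute and a tool call to move; the robot and the scene stay as the last step left them, time stands still between calls to the robot, and variables do not carry over. Pictures are saved under pics/ and viewed, and the job is handed in when it is done.

Besides the shell and the picture viewer there is one more tool, called after ">>>" as name(argument=value, ...), one argument or row to a line, values as JSON. arm_command: Moves the arm, as the interface text tells. Its arguments: {"type":"object","properties":{"plan":{"type":"array","items":{"type":"object","properties":{"offset":{"type":"array","items":{"type":"number"}},"yaw":{"type":"number"}}}},"grip":{"type":"number"},"newtons":{"type":"number"}},"required":["plan"]}

```bash
ls; mkdir -p pics
python3 - <<'E'
from bench import arm, capture, camera_info
import cv2,numpy as np
print(arm.read_state())
for n in ("side","top"):
    p,d=capture(n); cv2.imwrite(f"pics/{n}0.png",p[:,:,::-1]); np.save(f"/tmp/{n}_d.npy",d); np.save(f"/tmp/{n}_p.npy",p)
    print(n,camera_info(n))
E
```

```text
pics
{'clock': 0.0, 'qpos': array([ 1.07177356,  0.3339048 ,  0.03987218,  1.46630155, -0.01341694,
        1.34326997, -0.05852859]), 'joint_vel': array([-0.00090568, -0.00042943,  0.00027918,  0.00033042, -0.00346524,
        0.000339  ,  0.00028526]), 'tau': array([-1.43165056e-03, -6.56360650e+01,  1.33381851e+00, -4.03809035e+01,
       -5.98645932e-02,  4.48662951e-02,  2.03737504e-04]), 'ee_pos': array([ 0.25281779, -0.59832245,  0.23264835]), 'orientation': array([-2.61761690e+00,  1.73567291e+00,  2.19424926e-03]), 'contact_force': array([-0.60158074, -0.19472985,  0.43090444]), 'ft_torque': array([-0.00153549, -0.00546733, -0.00715762]), 'finger_gap': 0.08704506656432749}
side {'vertical_fov': 48.54374334465425, 'cx': 250.70311626063403, 'cy': 193.57239767723996, 'dist_coeffs': array([0.01719247, 0.        , 0.        , 0.        , 0.        ]), 'R': array([[-0.98566092, -0.16757211,  0.01980243],
       [-0.11736879,  0.59654083, -0.79395441],
       [ 0.12123166, -0.78489402, -0.60765472]]), 't': array([0.52590253, 0.1820219 , 0.72378184])}
top {'vertical_fov': 55.79504412757555, 'cx': 257.6662405679369, 'cy': 194.7787246670019, 'dist_coeffs': array([0.00353624, 0.        , 0.        , 0.        , 0.        ]), 'R': array([[-0.00333613, -0.99998638,  0.00401485],
       [-0.99814993,  0.00308621, -0.06072234],
       [ 0.06070912, -0.00421   , -0.99814662]]), 't': array([-0.07795205,  0.52181759,  0.88449442])}
```

View pics/side0.png

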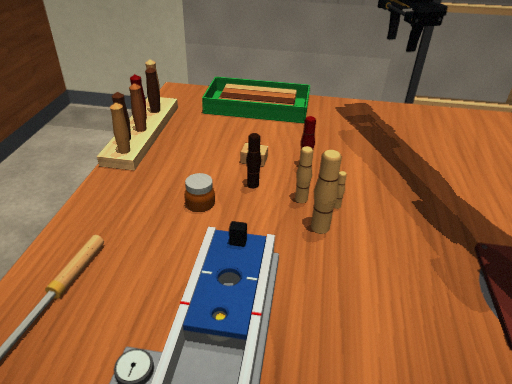

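View pics/top0.png

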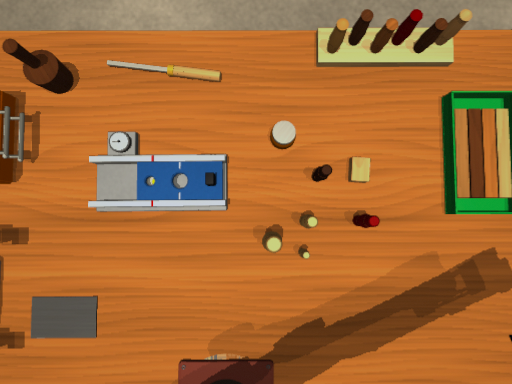

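```bash
cat > h.py <<'E'
import numpy as np,cv2
from bench import arm,capture,camera_info,cut_out,place_of
def K(n):
    c=camera_info(n); f=192/np.tan(np.radians(c['vertical_fov'])/2)
    return c,np.array([[f,0,c['cx']],[0,f,c['cy']],[0,0,1]])
def ray(n,px):
    c,k=K(n); u=cv2.undistortPoints(np.array(px,float).reshape(-1,1,2),k,c['dist_coeffs']).reshape(-1,2)
    d=np.c_[u,np.ones(len(u))]; R=c['R']; return -R.T@c['t'], d@R
def atz(n,px,z):
    o,d=ray(n,px); return o+d*((z-o[2])/d[:,2])[:,None]
def dep(n,px,Z):
    o,d=ray(n,px); return o+d*np.asarray(Z)[:,None]
def proj(n,X):
    c,k=K(n); r,_=cv2.Rodrigues(c['R']); return cv2.projectPoints(np.array(X,float).reshape(-1,1,3),r,c['t'],k,c['dist_coeffs'])[0].reshape(-1,2)
E
python3 - <<'E'
from h import *
pic={n:capture(n) for n in("side","top")}
for n,d in pic.items():
    np.save(f"/tmp/{n}_p.npy",d[0]);np.save(f"/tmp/{n}_d.npy",d[1])
    for t in ("handle","handle_dark","handle_red","wax_jar","offcut","jig"):
        for r in cut_out(t,n)[:4]:
            m=r['mask']; v,u=np.nonzero(m&(d[1]>0)); X=dep(n,np.c_[u,v],d[1][v,u])
            print(n,t,round(r['p'],2),np.round(r['bbox']),'zmax %.3f'%np.percentile(X[:,2],99),np.round(np.median(X,0),3))
    for t,z in (("guide_grip",.107),("wide_hole",.067),("stop_top",.035),("jig",0),("handle",0)):
        for r in place_of(t,n)[:4]: print(n,t,round(r['p'],2),np.round(r['point'],1),np.round(atz(n,[r['point']],z)[0],4))
E
```

```text
side handle 0.96 [328. 192.  31.  88.] zmax 0.177 [ 0.412 -0.094  0.103]
side handle 0.75 [341. 188.  15.  34.] zmax 0.117 [ 0.378 -0.179  0.051]
side handle 0.57 [306. 175.  20.  60.] zmax 0.130 [ 0.456 -0.184  0.073]
side handle 0.5 [222. 317.   9.   9.] zmax 0.048 [0.553 0.168 0.046]
side handle_dark 0.96 [252. 161.  14.  52.] zmax 0.131 [ 0.567 -0.216  0.073]
side handle_red 0.85 [309. 131.  14.  32.] zmax 0.130 [ 0.457 -0.318  0.097]
side wax_jar 0.83 [199. 193.  30.  39.] zmax 0.061 [ 0.663 -0.121  0.04 ]
side offcut 0.6 [254. 155.  27.  23.] zmax 0.037 [ 0.565 -0.312  0.031]
side jig 0.61 [194. 303. 168. 162.] zmax 0.101 [0.557 0.188 0.065]
side guide_grip 0.78 [234.6 223.7] [0.5575 0.0303 0.107 ]
side wide_hole 0.63 [231.6 275. ] [0.5473 0.1053 0.067 ]
side wide_hole 0.46 [235.1 222.9] [ 0.5661 -0.0163  0.067 ]
side stop_top 0.79 [218.6 321.9] [0.5537 0.1709 0.035 ]
side jig 0.72 [223.9 337.4] [0.546  0.1723 0.    ]
side handle 0.74 [300.9 198.7] [ 0.4554 -0.1967  0.    ]
side handle 0.62 [333.8 204.6] [ 0.3839 -0.1897  0.    ]
top handle 0.74 [275. 241.  20.  21.] zmax 0.179
[... 399 characters left out ...]
ffcut 0.73 [359. 168.  27.  29.] zmax 0.039 [ 0.583 -0.327  0.035]
top offcut 0.25 [282. 134.  26.  28.] zmax 0.064 [ 0.664 -0.14   0.06 ]
top jig 0.56 [158. 172. 142.  80.] zmax 0.106 [0.558 0.163 0.065]
top guide_grip 0.7 [208.6 177.9] [0.5542 0.0304 0.107 ]
top wide_hole 0.61 [175.6 180.9] [0.5517 0.1129 0.067 ]
top wide_hole 0.25 [354.5 219.6] [ 0.4597 -0.3053  0.067 ]
top stop_top 0.71 [154.9 184.5] [0.5462 0.1702 0.035 ]
top jig 0.77 [156.6 181.9] [0.556  0.1758 0.    ]
top jig 0.53 [313.6 173.6] [ 0.5759 -0.2218  0.    ]
top handle 0.75 [303.9 222.9] [ 0.4513 -0.1958  0.    ]
top handle 0.65 [273.1 239.2] [ 0.4108 -0.118   0.    ]
top handle 0.6 [299.6 254.3] [ 0.373  -0.1842  0.    ]
```

Run:
```python
import numpy as np,cv2
p=np.load('/tmp/top_p.npy') if False else cv2.imread('pics/top0.png')
a=cv2.resize(p[190:280,240:340],None,fx=4,fy=4,interpolation=cv2.INTER_CUBIC)
b=cv2.resize(p[125:225,80:240],None,fx=4,fy=4,interpolation=cv2.INTER_CUBIC)
cv2.imwrite('pics/c1.png',a);cv2.imwrite('pics/c2.png',b)
s=cv2.imread('pics/side0.png');cv2.imwrite('pics/c3.png',cv2.resize(s[100:250,220:370],None,fx=4,fy=4,interpolation=cv2.INTER_CUBIC))
```

```text
(no output)
```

View pics/c2.png

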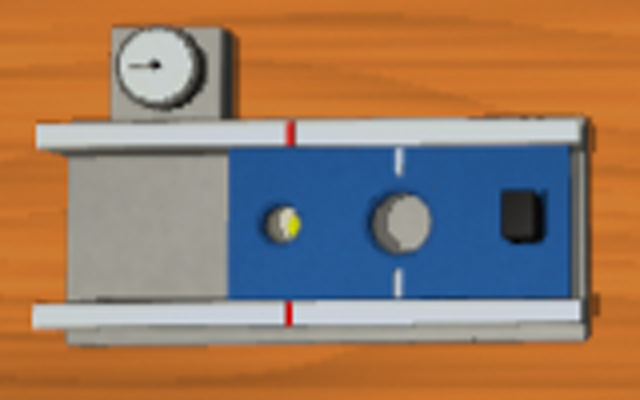

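View pics/c3.png

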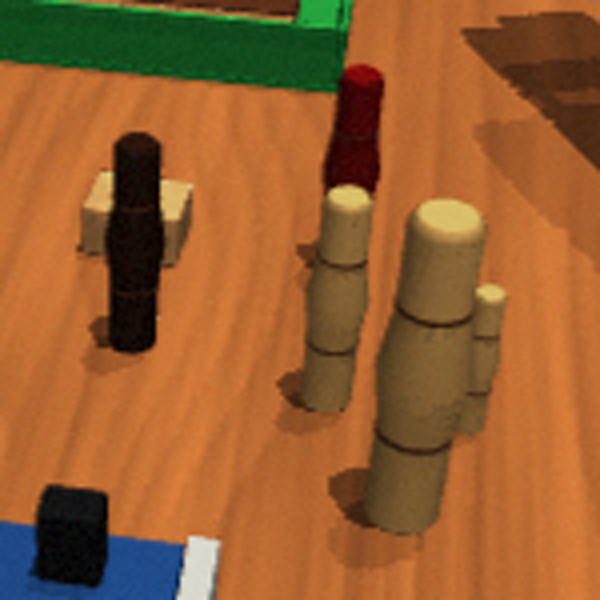

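View pics/c1.png

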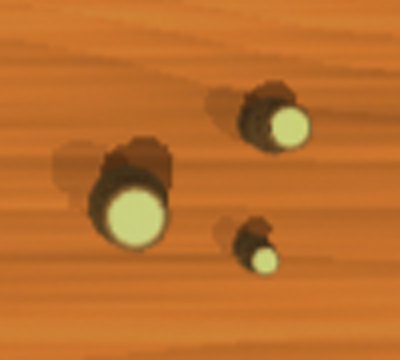

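```bash
cat >> h.py <<'E'
def jigfit(verbose=True):
    out={}
    for n in("top","side"):
        p,d=capture(n); h=cv2.cvtColor(p,cv2.COLOR_RGB2HSV).astype(int)
        c0=proj(n,[[.553,.172,.067]])[0]
        H,S,V=h[...,0],h[...,1],h[...,2]
        red=((H<6)|(H>174))&(S>150)&(V>90)
        yy,xx=np.mgrid[:384,:512]; red&=(np.hypot(xx-c0[0],yy-c0[1])<60)
        k,l,st,ce=cv2.connectedComponentsWithStats(red.astype(np.uint8))
        R=[(st[i,4],*ce[i]) for i in range(1,k) if st[i,4]>=4]
        blue=((H>100)&(H<125)&(S>120)&(V>50)).astype(np.uint8)
        cl=cv2.morphologyEx(blue,cv2.MORPH_CLOSE,np.ones((15,15)))
        er=cv2.erode(cl,np.ones((3,3)))
        wh=((S<90)&(V>140)&(er>0))
        k,l,st,ce=cv2.connectedComponentsWithStats(wh.astype(np.uint8))
        W=[(st[i,4],*ce[i]) for i in range(1,k) if st[i,4]>=4]
        out[n]=(R,W)
        for nm,L in(('red',R),('white',W)):
            for a in L: print(n,nm,a[0],np.round(a[1:],1),np.round(atz(n,[a[1:]],.067)[0][:2],4))
    return out
E
python3 - <<'E'
from h import *
jigfit()
# handle tops
for n in("top","side"):
    p=np.load(f'/tmp/{n}_p.npy');d=np.load(f'/tmp/{n}_d.npy')
    for r in cut_out("handle",n)[:4]:
        m=r['mask']; v,u=np.nonzero(m&(d>0)); X=dep(n,np.c_[u,v],d[v,u]); zm=np.percentile(X[:,2],97)
        if not .12<zm<.14: continue
        for lo,hi in((.0,.05),(.05,.09),(.09,.122),(.124,.14)):
            q=X[(X[:,2]>lo)&(X[:,2]<hi)]
            if len(q)>5: print(n,lo,len(q),np.round(q.min(0),4),np.round(q.max(0),4),np.round(q.mean(0),4))
m=None
# grip top depth pts
for n in("top","side"):
    d=np.load(f'/tmp/{n}_d.npy'); yy,xx=np.mgrid[:384,:512]; ok=d>0
    X=dep(n,np.c_[xx[ok],yy[ok]],d[ok]); q=X[(abs(X[:,0]-.555)<.05)&(abs(X[:,1]-.035)<.06)&(X[:,2]>.1)&(X[:,2]<.115)]
    print(n,'grip',len(q),q.min(0),q.max(0),q.mean(0))
E
```

```text
top red 9 [152.3 158. ] [0.6059 0.1682]
top red 6 [152.  203.5] [0.4988 0.1674]
top white 11 [179.5 165.3] [0.5885 0.1043]
top white 102 [181.7 180.1] [0.5534 0.0986]
top white 18 [151.1 179.6] [0.5549 0.1703]
top white 14 [178.8 195.7] [0.5168 0.1051]
side red 19 [183.8 302.6] [0.6051 0.1701]
side red 20 [256.2 313.2] [0.4982 0.1693]
side white 20 [206.8 271.8] [0.5869 0.1061]
side white 22 [251.3 278. ] [0.516  0.1056]
top 0.0 16 [ 0.4491 -0.1884  0.0026] [ 0.4686 -0.1824  0.0417] [ 0.4597 -0.1841  0.0217]
top 0.05 50 [ 0.4431 -0.2057  0.0669] [ 0.4731 -0.1795  0.0894] [ 0.4596 -0.1873  0.0787]
top 0.09 24 [ 0.4459 -0.198   0.0901] [ 0.4707 -0.1831  0.1178] [ 0.4592 -0.1865  0.1037]
top 0.124 108 [ 0.4466 -0.2079  0.1244] [ 0.4683 -0.1834  0.1339] [ 0.4574 -0.1953  0.1295]
side 0.0 232 [ 0.442 -0.402  0.   ] [ 0.4742 -0.1773  0.05  ] [ 0.4569 -0.1905  0.0259]
side 0.05 244 [ 0.44   -0.3154  0.0502] [ 0.4719 -0.177   0.0898] [ 0.4558 -0.185   0.0717]
side 0.09 169 [ 0.4429 -0.1968  0.0901] [ 0.4686 -0.1804  0.1216] [ 0.4555 -0.1851  0.1059]
side 0.124 83 [ 0.4442 -0.2053  0.1242] [ 0.4684 -0.1813  0.1312] [ 0.4556 -0.1914  0.1283]
top grip 112 [0.54065707 0.02041523 0.10113336] [0.56787283 0.03895279 0.10956928] [0.5540523  0.02960987 0.10659257]
side grip 172 [0.5385585  0.02033229 0.1001692 ] [0.56556874 0.04307613 0.10830504] [0.55188778 0.03420917 0.10537804]
```

Candidates for the pale handle in the side view are the large one (328,192; 177 mm high), the medium one (306,175; 130 mm) and the small one (341,188; about 88 mm). There is also a tan one in the rack (120,130). The close crop confirms that the medium one, at about (0.457, -0.193), is the 130 mm handle.

The red lines put the plunger at (0.552, 0.169). The wide hole is at (0.552, 0.105), so the guide is at about 0.006. The grip is at (0.553, 0.030).

First I'll turn the jaws to lie along world x.

>>> arm_command(
  plan=[
    {"offset": [0, 0, 0], "yaw": -0.0976},
    {"offset": [0, 0, 0], "yaw": -0.0976},
    {"offset": [0, 0, 0], "yaw": -0.0976},
    {"offset": [0, 0, 0], "yaw": -0.0976},
    {"offset": [0, 0, 0], "yaw": -0.0976},
    {"offset": [0, 0, 0], "yaw": -0.0976},
    {"offset": [0, 0, 0], "yaw": -0.0976},
    {"offset": [0, 0, 0], "yaw": -0.0976},
    {"offset": [0, 0, 0], "yaw": -0.0976},
    {"offset": [0, 0, 0], "yaw": -0.0976},
    {"offset": [0, 0, 0], "yaw": -0.0976},
    {"offset": [0, 0, 0], "yaw": -0.0976},
  ],
  grip=6,
  newtons=20,
)

```text
clock: 2.5
ee_pos: [0.2529, -0.5987, 0.2335]
orientation: [-3.142, -0.008, 0.0]
contact_force: [0.4, 1.0, -0.2]
finger_gap: 0.0601
```

>>> arm_command(
  plan=[
    {"offset": [1.5, -3.145, 0]},
    {"offset": [1.5, -3.145, 0]},
    {"offset": [1.5, -3.145, 0]},
    {"offset": [1.5, -3.145, 0]},
    {"offset": [1.5, -3.145, 0]},
    {"offset": [1.5, -3.145, 0]},
    {"offset": [1.5, -3.145, 0]},
    {"offset": [1.5, -3.145, 0]},
    {"offset": [1.5, -3.145, 0]},
    {"offset": [1.5, -3.145, 0]},
    {"offset": [1.5, -3.145, 0]},
    {"offset": [1.5, -3.145, 0]},
    {"offset": [1.5, -3.145, 0]},
    {"offset": [1.5, -3.145, 0]},
    {"offset": [1.5, -3.145, 0]},
    {"offset": [1.5, -3.145, 0]},
    {"offset": [1.5, -3.145, 0]},
    {"offset": [1.5, -3.145, 0]},
    {"offset": [1.5, -3.145, 0]},
    {"offset": [1.5, -3.145, 0]},
  ],
)

```text
schema error: expected keys offset, yaw
```

>>> arm_command(
  plan=[
    {"offset": [0, 0, 0]},
    {"offset": [0, 0, 0]},
  ],
)

```text
schema error: expected keys offset, yaw
```

>>> arm_command(
  plan=[
    {"offset": [1.5, -3.145, 0], "yaw": 0},
    {"offset": [1.5, -3.145, 0], "yaw": 0},
    {"offset": [1.5, -3.145, 0], "yaw": 0},
    {"offset": [1.5, -3.145, 0], "yaw": 0},
    {"offset": [1.5, -3.145, 0], "yaw": 0},
    {"offset": [1.5, -3.145, 0], "yaw": 0},
    {"offset": [1.5, -3.145, 0], "yaw": 0},
    {"offset": [1.5, -3.145, 0], "yaw": 0},
    {"offset": [1.5, -3.145, 0], "yaw": 0},
    {"offset": [1.5, -3.145, 0], "yaw": 0},
    {"offset": [1.5, -3.145, 0], "yaw": 0},
    {"offset": [1.5, -3.145, 0], "yaw": 0},
    {"offset": [1.5, -3.145, 0], "yaw": 0},
    {"offset": [1.5, -3.145, 0], "yaw": 0},
    {"offset": [1.5, -3.145, 0], "yaw": 0},
    {"offset": [1.5, -3.145, 0], "yaw": 0},
    {"offset": [1.5, -3.145, 0], "yaw": 0},
    {"offset": [1.5, -3.145, 0], "yaw": 0},
    {"offset": [1.5, -3.145, 0], "yaw": 0},
    {"offset": [1.5, -3.145, 0], "yaw": 0},
  ],
)

```text
clock: 4.17
ee_pos: [0.5534, 0.0318, 0.2339]
orientation: [3.141, -0.001, 0.001]
contact_force: [0.0, -0.2, 0.0]
finger_gap: 0.06
```

>>> arm_command(
  plan=[
    {"offset": [0, 0, 0], "yaw": 0},
    {"offset": [0, 0, 0], "yaw": 0},
  ],
)

```text
clock: 4.33
ee_pos: [0.5531, 0.0327, 0.2335]
orientation: [-3.14, -0.007, 0.0]
contact_force: [-0.1, -0.4, 0.1]
finger_gap: 0.0598
```

>>> arm_command(
  plan=[
    {"offset": [0, 0.2, 1.8], "yaw": 0},
    {"offset": [0, 0, 1.8], "yaw": 0},
    {"offset": [0, 0, 1.8], "yaw": 0},
    {"offset": [0, 0, 1.8], "yaw": 0},
    {"offset": [0, 0, 1.8], "yaw": 0},
    {"offset": [0, 0, 1.8], "yaw": 0},
    {"offset": [0, 0, 1.8], "yaw": 0},
    {"offset": [0, 0, 1.1], "yaw": 0},
    {"offset": [0, 0, 0.9], "yaw": 0},
    {"offset": [0, 0, 0], "yaw": 0},
  ],
)

```text
clock: 5.17
ee_pos: [0.5519, 0.0273, 0.0861]
orientation: [3.141, -0.001, -0.004]
contact_force: [0.2, 0.2, 0.7]
finger_gap: 0.0596
```

>>> arm_command(
  plan=[
    {"offset": [0, 0, 0], "yaw": 0},
    {"offset": [0, 0, 0], "yaw": 0},
    {"offset": [0, 0, 0], "yaw": 0},
    {"offset": [0, 0, 0], "yaw": 0},
    {"offset": [0, 0, 0], "yaw": 0},
    {"offset": [0, 0, 0], "yaw": 0},
  ],
  grip=1,
  newtons=15,
)

```text
clock: 5.67
ee_pos: [0.5515, 0.0283, 0.0877]
orientation: [3.141, 0.0, -0.005]
contact_force: [-15.9, -1.0, 11.6]
finger_gap: 0.0281
```

Run:
```python
from h import *
s=arm.read_state();print(s['ee_pos'],s['contact_force'],s['finger_gap'],s['clock'])
p,d=capture("side");cv2.imwrite('pics/s2.png',cv2.resize(p[150:384,100:350],None,fx=3,fy=3)[:600,:,::-1])
s=arm.read_state();print(s['ee_pos'],s['contact_force'],s['finger_gap'],s['clock'])
```

```text
[0.55151142 0.02831979 0.08766966] [-15.94822237  -0.95012582  11.55806704] 0.02810001184130954 5.6667
[0.55144548 0.02832565 0.08768932] [-10.55800191  -0.3153991    6.25433104] 0.02801339994246863 5.7167
```

View pics/s2.png

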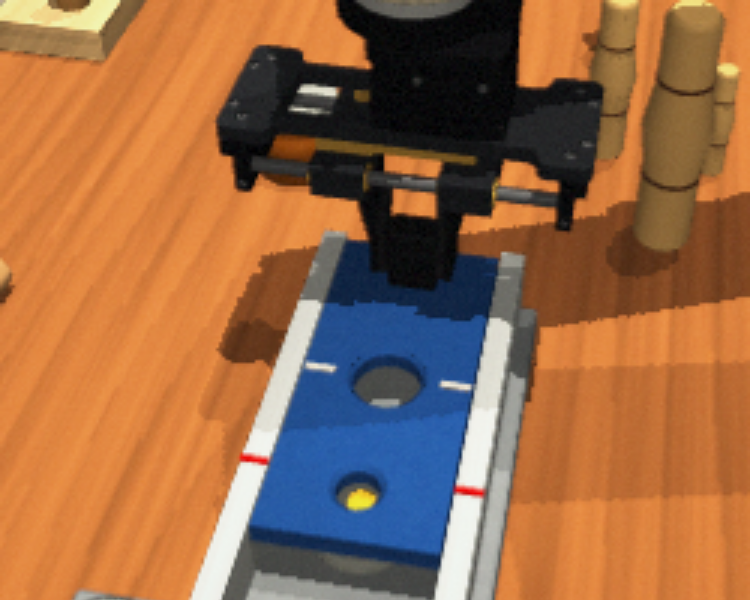

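>>> arm_command(
  plan=[
    {"offset": [-0.05, -0.2, 0], "yaw": 0},
    {"offset": [0, -0.5, 0], "yaw": 0},
    {"offset": [0, -0.6, 0], "yaw": 0},
    {"offset": [0, -0.6, 0], "yaw": 0},
    {"offset": [0, -0.6, 0], "yaw": 0},
    {"offset": [0, -0.6, 0], "yaw": 0},
    {"offset": [0, -0.6, 0], "yaw": 0},
    {"offset": [0, -0.6, 0], "yaw": 0},
    {"offset": [0, -0.6, 0], "yaw": 0},
    {"offset": [0, -0.6, 0], "yaw": 0},
    {"offset": [0, -0.5, 0], "yaw": 0},
    {"offset": [0, -0.2, 0], "yaw": 0},
    {"offset": [0, -0.18, 0], "yaw": 0},
    {"offset": [0, 0, 0], "yaw": 0},
    {"offset": [0, 0, 0], "yaw": 0},
    {"offset": [0, 0, 0], "yaw": 0},
  ],
)

```text
clock: 7.05
ee_pos: [0.551, 0.0921, 0.0877]
orientation: [3.141, 0.001, -0.004]
contact_force: [-5.9, -1.0, 6.6]
finger_gap: 0.0283
```

Run:
```python
from h import *
jigfit()
p,d=capture("side");cv2.imwrite('pics/s3.png',cv2.resize(p[200:384,100:350],None,fx=3,fy=3)[:600,:,::-1])
```

```text
top red 161 [145.8 132.7] [0.6663 0.1845]
top red 2024 [137.6 180.6] [0.5527 0.2019]
top red 5 [153.8 133. ] [0.6655 0.1655]
top red 28 [152.3 150.1] [0.6246 0.1685]
top red 4 [113.  146.5] [0.6335 0.261 ]
top red 27 [157.6 157.3] [0.6075 0.1558]
top red 6 [100.8 155.2] [0.6129 0.2892]
top red 766 [105.5 194.7] [0.5197 0.2762]
top red 4 [101.2 159.2] [0.6033 0.288 ]
top red 6 [114.5 162.2] [0.5963 0.2568]
top red 6 [117.  167.7] [0.5833 0.2506]
top red 63 [164.1 172.3] [0.5721 0.1401]
top red 398 [164.1 203. ] [0.4999 0.1393]
top red 9 [119.9 179.1] [0.5562 0.2434]
top red 4 [124.5 181. ] [0.5518 0.2325]
top red 5 [172.2 181. ] [0.5515 0.1209]
top red 6 [123.8 189. ] [0.533  0.2337]
top red 8 [123.6 194.4] [0.5204 0.2339]
top red 19 [125.6 202.2] [0.502  0.2289]
top red 16 [128.6 213.4] [0.4758 0.2215]
top red 6 [143.2 217.5] [0.4663 0.1875]
top red 17 [131.5 222.6] [0.4544 0.2143]
top red 23 [133.2 230.5] [0.4361 0.2102]
top red 6 [170.5 236. ] [0.4231 0.1234]
top red 8 [134.6 237. ] [0.4211 0.2066]
side red 18 [184.  302.7] [0.6048 0.1702]
side red 20 [256.2 313.2] [0.4982 0.1693]
side white 30 [196.1 304.5] [0.5865 0.1702]
side white 72 [218.1 314.1] [0.5513 0.1807]
side white 36 [244.1 311.7] [0.5157 0.1699]
```

View pics/s3.png

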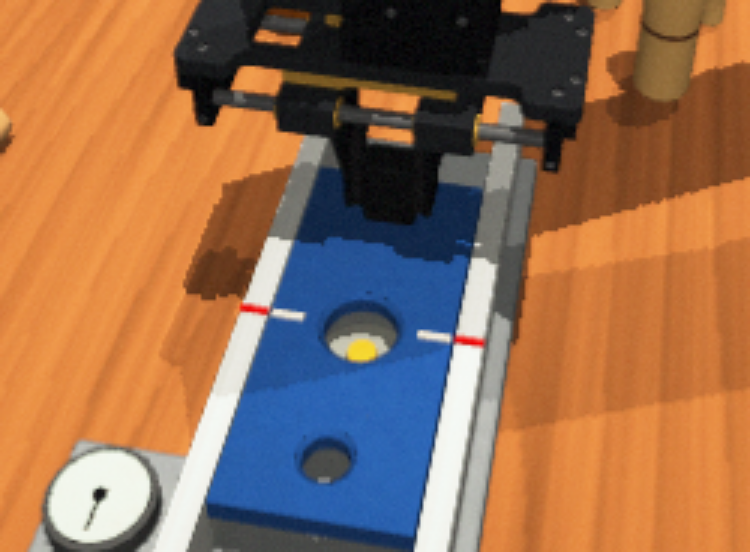

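>>> arm_command(
  plan=[
    {"offset": [0, 0, 0], "yaw": 0},
    {"offset": [0, 0, 0], "yaw": 0},
    {"offset": [0, 0, 0], "yaw": 0},
    {"offset": [0, 0, -1.0], "yaw": 0},
    {"offset": [0, 0, -2.0], "yaw": 0},
    {"offset": [0, 0, -2.6], "yaw": 0},
    {"offset": [0, 0, -3.0], "yaw": 0},
    {"offset": [0, 0, -3.0], "yaw": 0},
    {"offset": [0, 0, -3.0], "yaw": 0},
  ],
  grip=6,
)

```text
clock: 7.95
ee_pos: [0.5522, 0.0924, 0.2359]
orientation: [-3.141, -0.001, -0.001]
contact_force: [1.8, 0.6, -0.0]
finger_gap: 0.0601
```

>>> arm_command(
  plan=[
    {"offset": [-0.94, 2.85, 0], "yaw": 0},
    {"offset": [-0.94, 2.85, 0], "yaw": 0},
    {"offset": [-0.94, 2.85, 0], "yaw": 0},
    {"offset": [-0.94, 2.85, 0], "yaw": 0},
    {"offset": [-0.94, 2.85, 0], "yaw": 0},
    {"offset": [-0.94, 2.85, 0], "yaw": 0},
    {"offset": [-0.94, 2.85, 0], "yaw": 0},
    {"offset": [-0.94, 2.85, 0], "yaw": 0},
    {"offset": [-0.94, 2.85, 0], "yaw": 0},
    {"offset": [-0.94, 2.85, 0], "yaw": 0},
    {"offset": [0, 0, 0], "yaw": 0},
    {"offset": [0, 0, 0], "yaw": 0},
    {"offset": [0, 0, 0], "yaw": 0},
  ],
)

```text
clock: 9.03
ee_pos: [0.4588, -0.1922, 0.2342]
orientation: [-3.141, -0.001, -0.001]
contact_force: [0.5, 0.4, 0.4]
finger_gap: 0.0602
```

Run:
```python
from h import *
for i in range(2):
    capture("top"); s=arm.read_state();print(s['ee_pos'],s['orientation'],s['contact_force'],s['finger_gap'],s['clock'])
jigfit()
p,d=capture("side");cv2.imwrite('pics/s4.png',p[:,:,::-1])
```

```text
[ 0.45896539 -0.19172261  0.23404784] [-3.14136617e+00 -2.68771320e-03 -1.12904076e-03] [-0.75528137  0.0366184   0.26402262] 0.059938449361459485 9.0833
[ 0.45899546 -0.19153906  0.23394418] [-3.14142557e+00 -3.61565919e-03 -8.63901520e-04] [ 0.99391017 -0.48403086  0.23666608] 0.0599118399218156 9.1333
top red 6 [152.  157.5] [0.6071 0.169 ]
top red 5 [152. 203.] [0.5    0.1674]
top white 18 [152.  165.5] [0.5882 0.1687]
top white 92 [152.9 180.1] [0.5538 0.166 ]
top white 11 [126.2 180.3] [0.5535 0.2286]
top white 12 [151.5 195.5] [0.5175 0.1689]
side red 18 [184.  302.7] [0.6048 0.1702]
side red 20 [256.2 313.2] [0.4982 0.1693]
side white 29 [196.2 304.5] [0.5865 0.1701]
side white 61 [218.5 314.1] [0.5508 0.1806]
side white 34 [244.  311.6] [0.5159 0.1697]
```

View pics/s4.png

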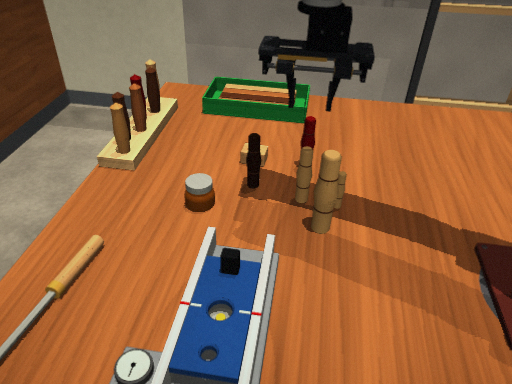

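The guide stayed aligned, with white on red within about 0.5 mm in both views at rows 303–313. Next I'll descend on the medium handle.

>>> arm_command(
  plan=[
    {"offset": [-0.2, 0.2, 1.8], "yaw": 0},
    {"offset": [0, 0, 1.8], "yaw": 0},
    {"offset": [0, 0, 1.8], "yaw": 0},
    {"offset": [0, 0, 1.8], "yaw": 0},
    {"offset": [0, 0, 1.8], "yaw": 0},
    {"offset": [0, 0, 1.8], "yaw": 0},
    {"offset": [0, 0, 1.4], "yaw": 0},
    {"offset": [0, 0, 0.9], "yaw": 0},
    {"offset": [0, 0, 0], "yaw": 0},
    {"offset": [0, 0, 0], "yaw": 0},
  ],
)

```text
clock: 10.12
ee_pos: [0.4566, -0.1945, 0.1027]
orientation: [-3.141, -0.001, 0.0]
contact_force: [0.1, -0.2, -0.3]
finger_gap: 0.0602
```

Run:
```python
from h import *
s=arm.read_state();print(s['ee_pos'],s['orientation'],s['contact_force'],s['finger_gap'],s['clock'])
p,d=capture("side");a=cv2.resize(p[70:240,230:400],None,fx=3.5,fy=3.5,interpolation=cv2.INTER_CUBIC)
cv2.imwrite('pics/s5.png',a[:,:,::-1])
p,d=capture("top");a=cv2.resize(p[150:300,230:380],None,fx=3.5,fy=3.5,interpolation=cv2.INTER_CUBIC)
cv2.imwrite('pics/t5.png',a[:,:,::-1])
```

```text
[ 0.45655578 -0.19453775  0.10270247] [-3.14117807e+00 -1.26709082e-03  4.65637364e-04] [ 0.13045687 -0.24770492 -0.29391127] 0.060239316400869776 10.1167
```

View pics/s5.png

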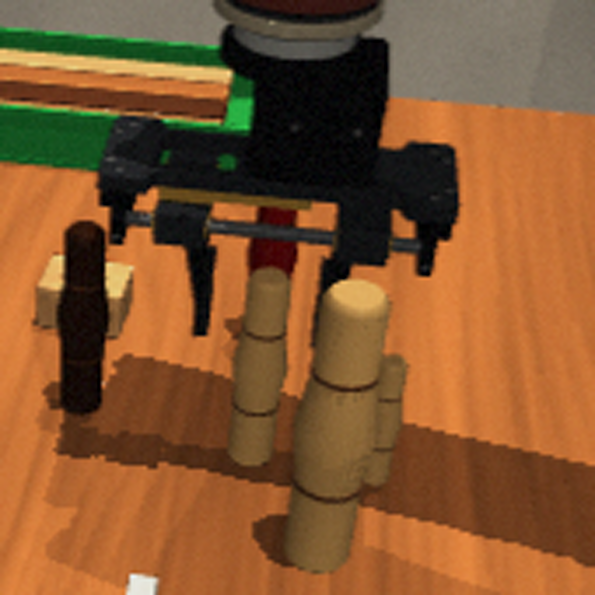

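View pics/t5.png

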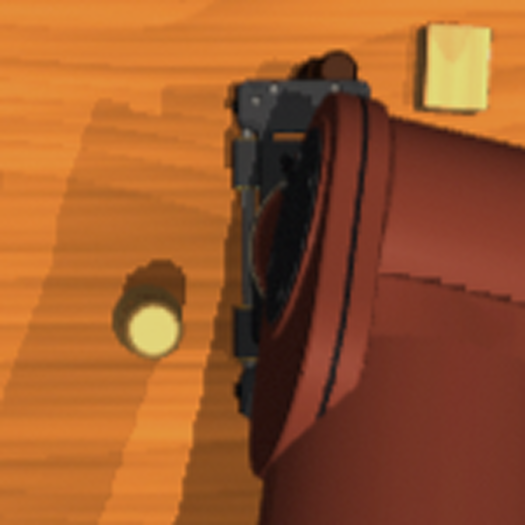

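The medium handle is between the fingers, at (267,370) in the side crop. The dark handle and the jar are clear. Closing now.

>>> arm_command(
  plan=[
    {"offset": [0, 0, 0], "yaw": 0},
    {"offset": [0, 0, 0], "yaw": 0},
    {"offset": [0, 0, 0], "yaw": 0},
    {"offset": [0, 0, 0], "yaw": 0},
    {"offset": [0, 0, 0], "yaw": 0},
    {"offset": [0, 0, 0], "yaw": 0},
    {"offset": [0, 0, 0], "yaw": 0},
  ],
  grip=0.5,
  newtons=35,
)

```text
clock: 10.8
ee_pos: [0.4564, -0.1949, 0.1026]
orientation: [-3.142, -0.0, 0.0]
contact_force: [-0.1, -0.8, 0.2]
finger_gap: 0.0255
```

>>> arm_command(
  plan=[
    {"offset": [0, 0, -0.5], "yaw": 0},
    {"offset": [0, 0, -1], "yaw": 0},
    {"offset": [0, 0, -1.5], "yaw": 0},
    {"offset": [0, 0, -2], "yaw": 0},
    {"offset": [0, 0, -2], "yaw": 0},
    {"offset": [0, 0, -2], "yaw": 0},
    {"offset": [0, 0, -2], "yaw": 0},
    {"offset": [0, 0, -2], "yaw": 0},
    {"offset": [0, 0, -2], "yaw": 0},
    {"offset": [0, 0, -1], "yaw": 0},
    {"offset": [0, 0, 0], "yaw": 0},
  ],
)

```text
clock: 11.72
ee_pos: [0.4575, -0.1952, 0.2654]
orientation: [3.14, 0.0, 0.006]
contact_force: [0.6, 0.0, 0.1]
finger_gap: 0.0253
```

>>> arm_command(
  plan=[
    {"offset": [0.4, -1.5, 0], "yaw": 0},
    {"offset": [0.75, -2.9, 0], "yaw": 0},
    {"offset": [0.75, -2.9, 0], "yaw": 0},
    {"offset": [0.75, -2.9, 0], "yaw": 0},
    {"offset": [0.75, -2.9, 0], "yaw": 0},
    {"offset": [0.75, -2.9, 0], "yaw": 0},
    {"offset": [0.75, -2.9, 0], "yaw": 0},
    {"offset": [0.75, -2.9, 0], "yaw": 0},
    {"offset": [0.75, -2.9, 0], "yaw": 0},
    {"offset": [0.75, -2.9, 0], "yaw": 0},
    {"offset": [0.75, -2.9, 0], "yaw": 0},
    {"offset": [0.75, -2.9, 0], "yaw": 0},
    {"offset": [0.75, -2.9, 0], "yaw": 0},
    {"offset": [0, 0, 2], "yaw": 0},
    {"offset": [0, 0, 2], "yaw": 0},
    {"offset": [0, 0, 1], "yaw": 0},
    {"offset": [0, 0, 0], "yaw": 0},
    {"offset": [0, 0, 0], "yaw": 0},
    {"offset": [0, 0, 0], "yaw": 0},
  ],
)

```text
clock: 13.3
ee_pos: [0.5507, 0.1679, 0.2134]
orientation: [-3.141, 0.001, -0.001]
contact_force: [0.3, 0.9, -0.5]
finger_gap: 0.0251
```

Run:
```python
from h import *
s=arm.read_state();print(s['ee_pos'],s['orientation'],s['contact_force'],s['finger_gap'],s['clock'])
p,d=capture("side");cv2.imwrite('pics/s6.png',cv2.resize(p[150:384,100:350],None,fx=3,fy=3,interpolation=cv2.INTER_CUBIC)[:600,:,::-1])
np.save('/tmp/sp.npy',p);np.save('/tmp/sd.npy',d)
for r in cut_out("handle","side")[:3]:
    m=r['mask'];np.save('/tmp/m.npy',m) if r is None else 0
    v,u=np.nonzero(m&(d>0)); X=dep("side",np.c_[u,v],d[v,u])
    print(r['p'],r['bbox'],X.min(0),X.max(0))
    if np.median(X[:,1])>.1:
        np.save('/tmp/m.npy',m)
p,d=capture("top");cv2.imwrite('pics/t6.png',p[:,:,::-1])
```

```text
[0.55073294 0.16790455 0.21342192] [-3.14133706e+00  8.01858385e-04 -1.34906739e-03] [ 0.29675277  0.91803706 -0.50885965] 0.025078816409929153 13.3
0.94 [327.8, 191.4, 30.6, 86.9] [ 0.36875305 -0.42544508 -0.00249498] [ 0.43302117 -0.08533274  0.17831285]
0.67 [339.3, 188.8, 12.0, 38.9] [ 0.36628441 -0.21810074 -0.00105995] [ 0.39287066 -0.09806984  0.12910736]
0.59 [218.6, 252.9, 25.1, 83.4] [ 5.33993379e-01 -1.24049313e-01  3.29643513e-05] [0.62846338 0.20749811 0.27865398]
```

View pics/s6.png

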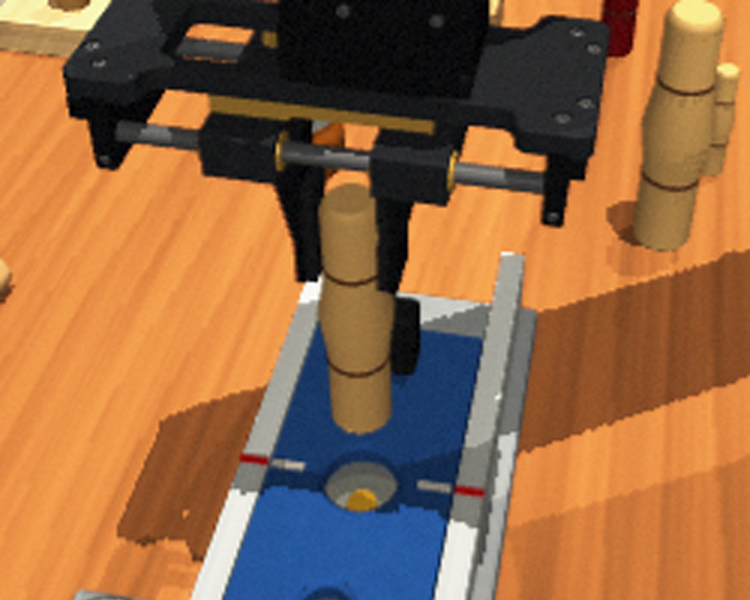

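View pics/t6.png

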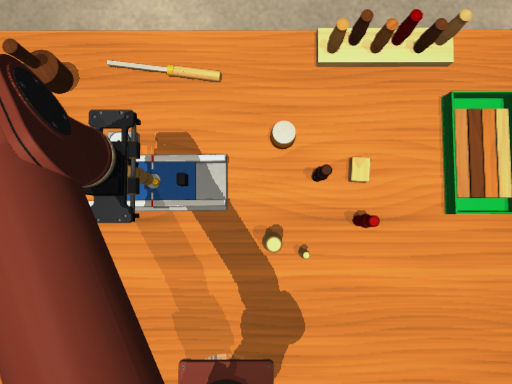

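```bash
cat >> h.py <<'E'
from scipy.optimize import least_squares
def fit_handle(m,d,p0,n="side"):
    v,u=np.nonzero(m&(d>0)); X=dep(n,np.c_[u,v],d[v,u])
    X=X[np.hypot(X[:,0]-p0[0],X[:,1]-p0[1])<.03]
    def f(q):
        a=np.array([q[3],q[4],1]);a/=np.linalg.norm(a); w=X-q[:3]; h=w@a; r=np.linalg.norm(w-h[:,None]*a,axis=1)
        ok=(h>.0)&(h<.122)
        return np.where(ok,r-np.interp(h,[0,.045,.068,.092,.126],[.014,.014,.017,.013,.013]),.003)
    s=least_squares(f,[*p0,0,0],loss='soft_l1',f_scale=.001,x_scale=[.01,.01,.01,.1,.1])
    return s.x,len(X),np.median(abs(f(s.x)))
E
python3 - <<'E'
from h import *
m=np.load('/tmp/m.npy');d=np.load('/tmp/sd.npy');p=np.load('/tmp/sp.npy')
for z in(.105,.11,.115):
    q,n,e=fit_handle(m,d,[.551,.168,z]);print(np.round(q,4),n,e)
# outline overlay of upright handle at fit
im=p.copy()
C=np.array([q[0],q[1],q[2]]);a=np.array([q[3],q[4],1]);a/=np.linalg.norm(a)
for h,r in((0,.014),(.045,.014),(.068,.017),(.092,.013),(.126,.013)):
    t=np.linspace(0,6.28,60);P=C+a*h+r*np.c_[np.cos(t),np.sin(t),0*t]
    for x,y in proj("side",P).round().astype(int): im[y,x]=[255,0,255]
cv2.imwrite('pics/f6.png',cv2.resize(im[200:330,170:270],None,fx=4,fy=4,interpolation=cv2.INTER_NEAREST)[:,:,::-1])
E
```

```text
[0.5505 0.1672 0.1101 0.0144 0.0039] 1578 0.0004813966403818598
[0.5505 0.1672 0.1101 0.0144 0.0039] 1578 0.0004813966405405011
[0.5505 0.1672 0.1101 0.0144 0.0039] 1578 0.00048139663798438606
```

View pics/f6.png

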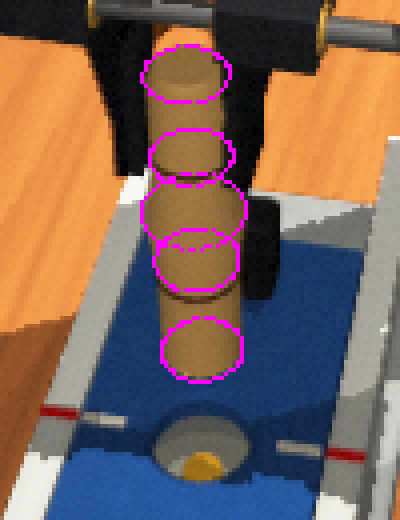

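>>> arm_command(
  plan=[
    {"offset": [0.1, -0.2, 0.5], "yaw": 0},
    {"offset": [0, 0, 1], "yaw": 0},
    {"offset": [0, 0, 1], "yaw": 0},
    {"offset": [0, 0, 0.8], "yaw": 0},
    {"offset": [0, 0, 0.3], "yaw": 0},
    {"offset": [0, 0, 0], "yaw": 0},
    {"offset": [0, 0, 0], "yaw": 0},
  ],
)

```text
clock: 14.03
ee_pos: [0.5512, 0.1701, 0.1763]
orientation: [-3.142, -0.0, 0.001]
contact_force: [0.2, 0.1, -0.3]
finger_gap: 0.0255
```

```bash
cat > look.py <<'E'
from h import *
import sys
tag=sys.argv[1]; z=float(sys.argv[2])
s=arm.read_state();print(s['ee_pos'],s['orientation'],s['contact_force'],s['finger_gap'],s['clock'])
jig={}
p,d=capture("side");im=p.copy()
for r in cut_out("handle","side")[:4]:
    m=r['mask']
    if abs(r['bbox'][0]-220)<15:
        q,n,e=fit_handle(m,d,[.5515,.1695,z]);print(r['p'],np.round(q,4),n,e)
for X in ([.5515,.1698,z],):
  for h,r,c in((0,.014,(255,0,255)),(.045,.014,(255,0,255)),(.092,.013,(0,255,0)),(.126,.013,(0,255,0))):
    t=np.linspace(0,6.28,60);P=np.array(X)+[0,0,h]+r*np.c_[np.cos(t),np.sin(t),0*t]
    for x,y in proj("side",P).round().astype(int): im[y,x]=c
cv2.imwrite(f'pics/{tag}.png',cv2.resize(np.hstack([im[215:345,165:265],p[215:345,165:265]]),None,fx=4,fy=4,interpolation=cv2.INTER_NEAREST)[:,:,::-1])
E
python3 look.py l7 .0745
```

```text
[0.55123887 0.17013823 0.17632382] [-3.14154147e+00 -4.58226860e-04  8.60411300e-04] [ 0.15240944  0.1415264  -0.31995207] 0.025523571024574178 14.0333
0.65 [0.551  0.1693 0.0733 0.0134 0.0036] 1416 0.00044852254757169266
```

View pics/l7.png

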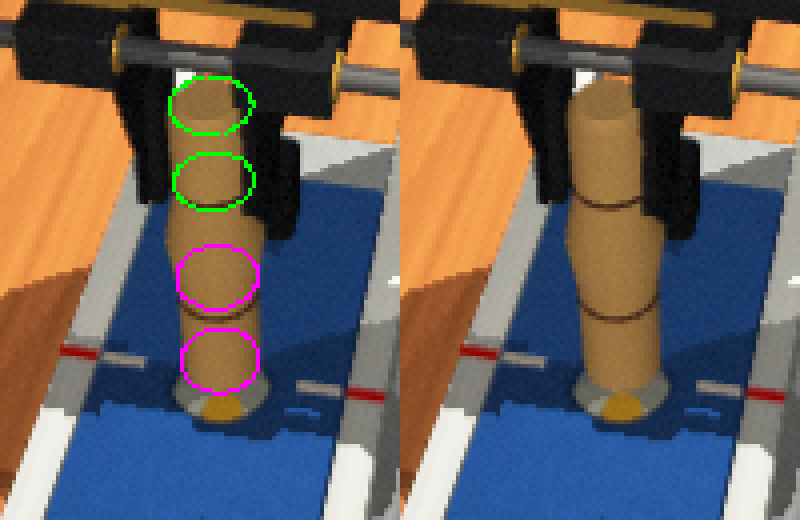

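>>> arm_command(
  plan=[
    {"offset": [0, 0, 0.4], "yaw": 0},
    {"offset": [0, 0, 0.5], "yaw": 0},
    {"offset": [0, 0, 0.5], "yaw": 0},
    {"offset": [0, 0, 0.5], "yaw": 0},
    {"offset": [0, 0, 0.3], "yaw": 0},
    {"offset": [0, 0, 0.2], "yaw": 0},
    {"offset": [0, 0, 0], "yaw": 0},
    {"offset": [0, 0, 0], "yaw": 0},
    {"offset": [0, 0, 0], "yaw": 0},
  ],
  newtons=55,
)

```text
clock: 14.88
ee_pos: [0.5515, 0.1702, 0.1528]
orientation: [-3.141, -0.0, -0.001]
contact_force: [-1.4, 0.2, -0.1]
finger_gap: 0.0249
```

```bash
python3 look.py l8 .0505
```

```text
[0.55150521 0.17022933 0.15280063] [-3.14139045e+00 -2.11657144e-04 -5.14055483e-04] [-1.42025371  0.17681822 -0.08747354] 0.024949812719731748 14.8833
0.56 [0.5513 0.1694 0.0495 0.0136 0.0038] 1209 0.00048574288765057365
```

View pics/l8.png

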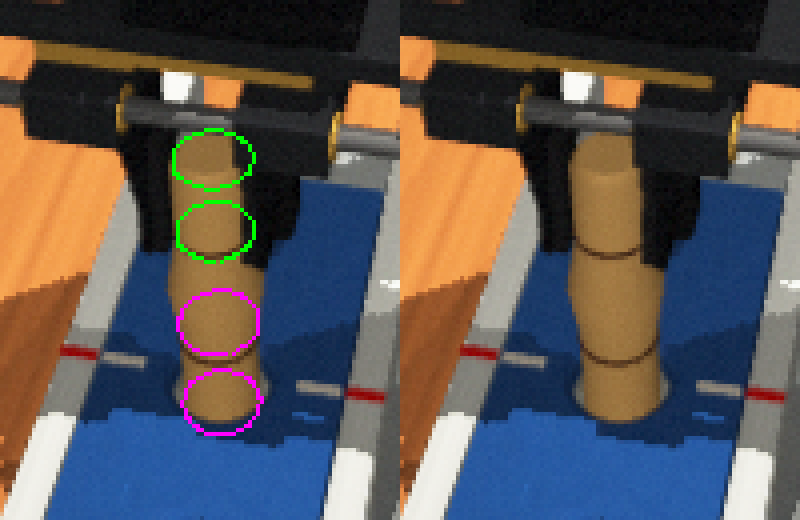

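It is through the hole without contact. Now I'll press slowly.

>>> arm_command(
  plan=[
    {"offset": [0, 0, 0.15], "yaw": 0},
    {"offset": [0, 0, 0.15], "yaw": 0},
    {"offset": [0, 0, 0.15], "yaw": 0},
    {"offset": [0, 0, 0.15], "yaw": 0},
    {"offset": [0, 0, 0.15], "yaw": 0},
    {"offset": [0, 0, 0.15], "yaw": 0},
    {"offset": [0, 0, 0.15], "yaw": 0},
    {"offset": [0, 0, 0.15], "yaw": 0},
    {"offset": [0, 0, 0], "yaw": 0},
    {"offset": [0, 0, 0], "yaw": 0},
    {"offset": [0, 0, 0], "yaw": 0},
  ],
)

```text
clock: 15.9
ee_pos: [0.5515, 0.1703, 0.1408]
orientation: [-3.141, -0.0, -0.001]
contact_force: [-0.6, -0.0, 5.0]
finger_gap: 0.0247
```

>>> arm_command(
  plan=[
    {"offset": [0, 0, 0.1], "yaw": 0},
    {"offset": [0, 0, 0.1], "yaw": 0},
    {"offset": [0, 0, 0.1], "yaw": 0},
    {"offset": [0, 0, 0], "yaw": 0},
    {"offset": [0, 0, 0], "yaw": 0},
    {"offset": [0, 0, 0], "yaw": 0},
  ],
)

```text
clock: 16.4
ee_pos: [0.5516, 0.1703, 0.138]
orientation: [-3.141, -0.0, -0.001]
contact_force: [-1.5, -0.7, 6.9]
finger_gap: 0.0248
```

>>> arm_command(
  plan=[
    {"offset": [0, 0, 0.05], "yaw": 0},
    {"offset": [0, 0, 0.05], "yaw": 0},
    {"offset": [0, 0, 0], "yaw": 0},
    {"offset": [0, 0, 0], "yaw": 0},
    {"offset": [0, 0, 0], "yaw": 0},
  ],
)

```text
clock: 16.82
ee_pos: [0.5517, 0.1704, 0.1375]
orientation: [-3.141, -0.0, -0.002]
contact_force: [-2.7, -0.0, 9.9]
finger_gap: 0.0249
```

>>> arm_command(
  plan=[
    {"offset": [0, 0, 0.05], "yaw": 0},
    {"offset": [0, 0, 0.05], "yaw": 0},
    {"offset": [0, 0, 0], "yaw": 0},
    {"offset": [0, 0, 0], "yaw": 0},
    {"offset": [0, 0, 0], "yaw": 0},
  ],
)

```text
clock: 17.23
ee_pos: [0.5519, 0.1707, 0.1374]
orientation: [-3.141, -0.0, -0.003]
contact_force: [-4.0, -0.7, 18.2]
finger_gap: 0.0247
```

>>> arm_command(
  plan=[
    {"offset": [0, 0, 0.05], "yaw": 0},
    {"offset": [0, 0, 0], "yaw": 0},
    {"offset": [0, 0, 0], "yaw": 0},
    {"offset": [0, 0, 0], "yaw": 0},
    {"offset": [0, 0, 0], "yaw": 0},
    {"offset": [0, 0, 0], "yaw": 0},
    {"offset": [0, 0, 0], "yaw": 0},
    {"offset": [0, 0, 0], "yaw": 0},
  ],
)

```text
clock: 17.9
ee_pos: [0.552, 0.1708, 0.1374]
orientation: [-3.141, -0.0, -0.003]
contact_force: [-5.7, -1.0, 21.7]
finger_gap: 0.0244
```

```bash
python3 look.py l9 .035
python3 - <<'E'
from h import *
jigfit()
for i in range(4):
    p,d=capture("side"); s=arm.read_state();print(s['ee_pos'],s['contact_force'],s['clock'])
cv2.imwrite('pics/s9.png',p[:,:,::-1])
E
```

```text
[0.5520314  0.17075642 0.13735637] [-3.14138152e+00 -4.08024595e-04 -3.41556793e-03] [-5.71445396 -0.95690344 21.67381563] 0.024410296756678336 17.9
0.58 [0.5515 0.1693 0.0343 0.0162 0.01  ] 1122 0.0004966798577200181
top red 6 [152.  157.5] [0.6071 0.169 ]
top red 10 [151.6 202.9] [0.5002 0.1684]
top white 5 [152. 196.] [0.5164 0.1677]
side red 21 [184.  302.7] [0.6047 0.1701]
side red 22 [255.9 313.3] [0.4985 0.1694]
side white 4 [243.5 312. ] [0.5164 0.1705]
[0.55202622 0.17078195 0.13737249] [-4.22038065 -2.01138646 22.67735098] 18.15
[0.55201335 0.17077616 0.13735737] [-5.73876774 -1.48591371 21.81188672] 18.2
[0.55200857 0.17078845 0.1373627 ] [-5.50165174 -1.75974137 21.93106994] 18.25
[0.55203606 0.17078319 0.13734454] [-6.04394189 -1.14224486 22.13344675] 18.3
```

View pics/l9.png

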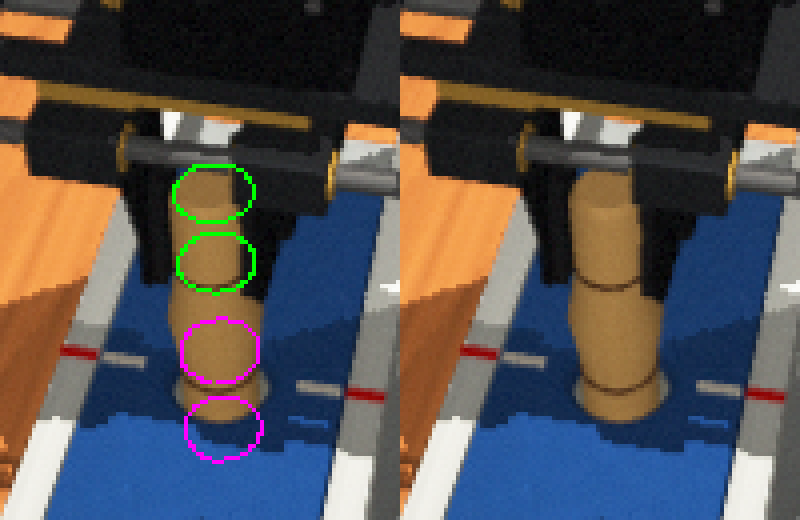

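View pics/s9.png

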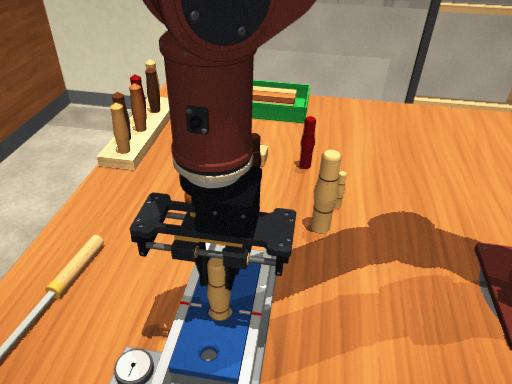

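The handle is seated. The fit puts its foot at z about 34–35 mm and centred within 1 mm, with 22 N steady (about 14 N of it on the ring). The red and white lines still meet at (184,303) and (256,313). Handing in.

```bash
python3 -c "
from bench import arm
print(arm.hand_in()); s=arm.read_state(); print(s['clock'],s['ee_pos'],s['contact_force'],s['finger_gap'])"
```

```text
the job is handed in; nothing more can be done
None
the job is handed in; nothing more can be done
```

The job is handed in at about 18.3 s. The medium pale handle (130 mm) is pressed on the stop ring and still held; no verdict was reported.

**What I did:** I slid the guide about 64 mm by its grip, until the white lines met the red ones within about 0.5 mm. Then I took the handle between the large and small look-alikes, put it through the wide hole and pressed it down.

**Last checks:**
- **Fit on the ring:** the foot is at z ≈ 34–35 mm against the ring's 35 mm. It is within about 1 mm of the plunger axis and tilted about 0.02 rad.
- **Push:** the downward force was steady at about 22 N, so roughly 14 N is on the ring after the plunger's 7.8 N. The force rose steeply over the last millimetre, which fits a hard stop. About 5–6 N of sideways force remained at the wrist.
- **Grip:** set to 55 N, with a finger opening of about 24.5 mm.
- **Guide:** the lines still met in the final side picture. In that last check only one white line could be seen, because the handle and gripper hid the other.
- **Bystanders:** the red handle looked unmoved in the last side view. The dark handle, jar and offcut were behind the arm there, and they looked unmoved in the last top view I looked at, taken at 13 s before the handle went in.
- **Camera disagreement:** the top and side cameras differed by about 1–2 mm, which is within the stated calibration. I did the final alignment in the side camera's frame.

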